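# Right the fallen sample jar and press its lid home

## Robot

A 6-joint arm with a two-finger parallel gripper is mounted at the origin on a cart in front of the work surface, level with it; the furniture and walls round the work are solid. World frame = base frame: x ahead of the robot, y to its left, z up, the work surface at z = 0. Lengths are in m, angles in rad, forces in N, time in s.
With the tool pointing down it reaches from about 0.35 to 0.975 m from the base axis. Payload 4.9 kg.
Tool frame: the origin (TCP) lies at the very end of the fingers, on their centre line; the grasp point (between the pads) lies 19 mm behind it (ctrl.grip_point_offset is the distance from the TCP to the grasp point, in m); z points along the fingers, y is the line along which they close (so a half turn about z gives the same grasp; the last joint's range is limited). The gripper opens to 85 mm and grips with 20 to 120 N. Pads are 22 mm wide; open, the fingers measure 114 mm over their backs; the gripper's body (76 mm by 85 mm) begins 54 mm behind the grasp point. The pads swing forward as they close: fully open they stand 13 mm farther back than shut.
Start: joints at [-1.254, 0.053, 1.613, -0, 1.476, -0.119], TCP at [0.264, -0.567, 0.231] pointing down, gripper open.
Joint ranges: [-3.01, 3.01], [-1.01, 2.22], [0.06, 2.58], [-1.02, 4.17], [0.09, 2.62], [-3.14, 3.14]. Speed limits (rad/s): [2.57, 2.57, 3.14, 3.14, 3.14, 3.14].

## Interface

Orientations are given as a rotation vector (axis times angle).
In Python, from station import ctrl gives the robot as it stands.
- The arm moves only by the tool send_rows, never from a script. Its argument "rows" is a list of rows, each a list of 3 entries, a list of its own where there are three numbers: the finger opening in cm, from 0 to 8.54, then the shift along the tool's x, y, z in cm, then the turn about the tool's z in degrees. A call has 1 to 10 rows; each row shifts and turns the commanded pose from where the row before left it, along the tool's axes as they then stand; what a row does not reach is not made up. A row lasts 1/8 s, in which the tool goes at most 62.5 mm and 10.7 degrees, less where a joint would pass 70% of its speed; a pose out of reach is approached as far as the arm can. A call with a gripper value outside its range is refused whole. The fingers move at their own pace and stop on an object; "newtons" is the grip in N (left out, the last holds). Time passes only in rows, so rows that do not move let the fingers close. It gives the time, the measured TCP pose, the force, the opening and the grip force at its end, in the units of the state.
- ctrl.get_obs(): the state, without advancing time (a new reading comes with each control period).
- ctrl.get_image(name): name is "side" or "top"; returns a dict with "frame" (480x640x3 uint8, red, green, blue), "range_z" (480x640 float32, m along the optical axis (not along the pixel's ray), 0 where there is no reading), "fx", "fy", "cx", "cy" (pixels), "cam_to_world" (4x4, takes a point from camera to world coordinates). Camera axes: x right, y down, z forward; pixel columns grow to the right and rows downward; lengths in m; the calibration is good to about 2 mm. A picture is of the moment at which its call begins.
- ctrl.finish_job(): hands the job in; it is judged then, once.
The state is a dict: "t": time; "q": joint angles; "dq": joint speeds; "effort": joint torques, N m; "tool_pos": TCP position; "tool_rot": TCP orientation; "contact_force": force on the tool from outside, world axes, zero at the start; "wrist_torque": the same for the moment, N m; "opening": finger opening in m; "grip_force": force on a finger pad.
Only numpy, scipy, OpenCV 4.12 (cv2) and the standard library are available. Lean on these libraries where they do the work, as an engineer would, in place of code of your own. Each camera call takes 0.05 s, during which the arm holds its last target. There are 200 camera calls.

## Task

A sample jar has been knocked over and its press-on lid has worked loose and stands proud. Stand the jar back upright in the grey spill tray with the other two jars, setting it down without dropping it, and press its lid down fully home. Leave the other two jars standing where they are.

Things in the scene. Friction and masses are not known exactly. Their poses are not given: they have to be found in the camera images.
- jar: The fallen jar, lying on its side on the worktop: off-white plastic, green stripe round its label, blue lid, about 0.1 kg. Round body 40 mm in diameter up to 65 mm from its underside, then a 34 mm neck up to 79 mm on which the lid slides. Origin: centre of the underside; z runs along the jar to the lid (level now, 20 mm above the worktop).
- jar_lid (a joint): The fallen jar's press-on lid, a blue ribbed disc, 40 mm across, 14 mm high, sliding on the neck along the jar's z: 0 = fully home (top 84 mm from the underside, lid down at the shoulder), 0.007 = farthest up (top at 91 mm, 7 mm of neck showing). A tight fit: it takes about 6 N along the axis to move it, it stays where it is left, and it cannot come off.
- jar_lid_top (a point): Centre of the top face of that lid; z along the jar's axis.
- tray: Grey shallow spill tray, fixed, 170 x 240 mm outside (along its x and y axes), rim 21 mm high, walls 4 mm, floor 4 mm thick. Origin: centre of its underside; z up. The near half (its -x side) is empty; the two other jars stand in its far half (+x).
- jar_red: Jar with a red stripe and a blue lid. It stands upright in the far half of the tray. Same make and size as the fallen jar, its lid fully down (84 mm tall). Origin: centre of its underside, z up through the lid.
- jar_yellow: Jar with a yellow stripe and a blue lid. It stands upright in the far half of the tray. Same make and size as the fallen jar, its lid fully down (84 mm tall). Origin: centre of its underside, z up through the lid.
There are look-alikes about, which are no part of the job. What is shaped like the jar but purple or turquoise is not meant.

How it is judged:
By the outcome, as a careful person would: the job done as asked, in the order asked, and still so for the second after the job is handed in, with the robot touching nothing.
It also fails if it takes over 64 s, if anything falls off the work surface, if the arm or the gripper's body presses on something with over 40 N, if the wrist force passes 120 N, or if a joint passes its speed limit or range.

## Working session

There is one attempt and no reset: what is moved stays moved. The work goes in short steps, Python scripts to look and compute and a tool call to move; the robot and the scene stay as the last step left them, time stands still between calls to the robot, and variables do not carry over. Pictures are saved under pics/ and viewed, at most 10 in all, crops included, and the job is handed in when it is done.

Besides the shell and the picture viewer there is one more tool, called after "Emit:" by a JSON object that holds its "op" and its "data", one argument or row to a line. send_rows: Moves the arm, as the interface text tells. Its arguments: {"type":"object","properties":{"rows":{"type":"array","items":{"type":"array"}},"newtons":{"type":"number"}},"required":["rows"]}

```bash
mkdir -p pics; ls
cat > h.py <<'E'
import numpy as np,cv2
from station import ctrl
def grab(n,save=None):
    im=ctrl.get_image(n)
    if save: cv2.imwrite('pics/'+save,cv2.cvtColor(im['frame'],cv2.COLOR_RGB2BGR))
    z=im['range_z'];v,u=np.mgrid[:480,:640]
    P=np.stack([(u-im['cx'])/im['fx']*z,(v-im['cy'])/im['fy']*z,z,np.ones_like(z)],-1)@im['cam_to_world'].T
    P=P[...,:3];P[z==0]=np.nan
    return im,P
E
python3 - <<'E'
from h import *
for n in('top','side'):
    im,P=grab(n,n+'0.png');np.save(n+'0.npy',P);print(n,im['cam_to_world'].round(3).tolist(),im['fx'])
o=ctrl.get_obs();print({k:np.round(v,3) for k,v in o.items()},ctrl.grip_point_offset)
E
```

```text
pics
top [[-0.029, -0.981, 0.193, 0.325], [-0.999, 0.031, 0.008, 0.008], [-0.014, -0.193, -0.981, 1.036], [0.0, 0.0, 0.0, 1.0]] 521.1566861582804
side [[0.998, 0.033, -0.044, 0.584], [0.055, -0.659, 0.75, -0.785], [-0.004, -0.751, -0.66, 0.754], [0.0, 0.0, 0.0, 1.0]] 500.2045154636602
{'t': np.float64(0.1), 'q': array([-1.254,  0.053,  1.614,  0.   ,  1.476, -0.119]), 'dq': array([ 0.   , -0.003, -0.004,  0.   ,  0.001,  0.002]), 'effort': array([-0.0000e+00, -3.9490e+01, -3.7136e+01, -0.0000e+00,  4.0000e-03,
       -0.0000e+00]), 'tool_pos': array([ 0.264, -0.566,  0.23 ]), 'tool_rot': array([-3.065, -0.679,  0.   ]), 'contact_force': array([-0.228, -0.375, -0.018]), 'wrist_torque': array([-0.021,  0.   ,  0.001]), 'grip_force': np.float64(0.0), 'opening': np.float64(0.085)} 0.0187
```

View pics/top0.png

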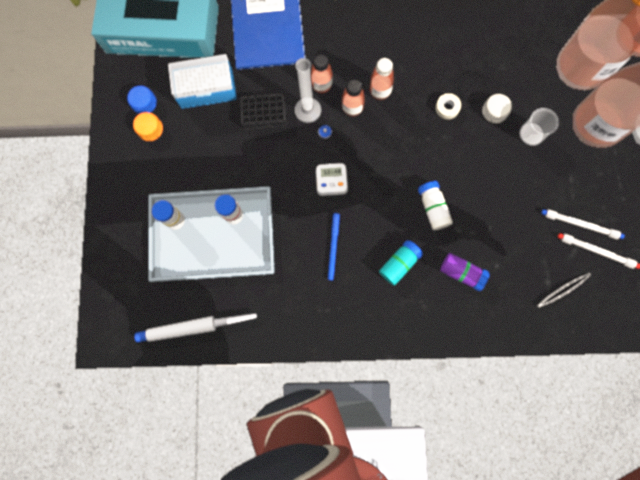

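View pics/side0.png

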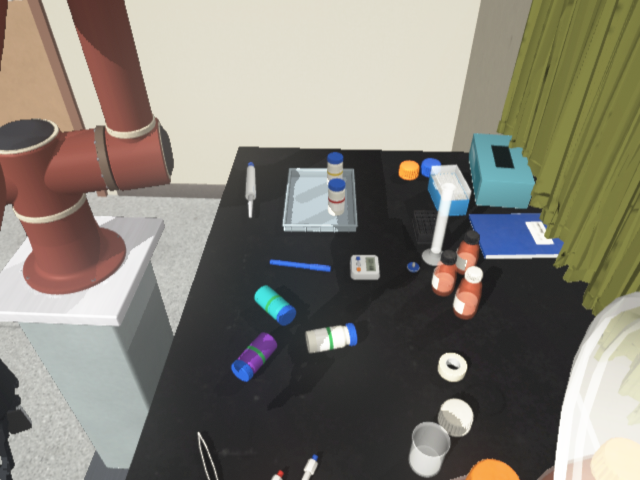

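The top view shows the white, green-striped jar at about (436,205) with its lid at (430,187). The tray spans (150–273, 190–278), with the yellow and red jars at (165,212) and (230,208). In the side view the jar lies at (330,338) with its lid to the right.

Run:
```python
from h import *
P=np.load('side0.npy');T=np.load('top0.npy')
def seg(P,u0,u1,v0,v1,zmin,zmax=.2):
    Q=P[v0:v1,u0:u1].reshape(-1,3);return Q[(Q[:,2]>zmin)&(Q[:,2]<zmax)]
for n,Q in(('side',seg(P,298,365,318,358,.01)),('top',seg(T,412,458,176,236,.01))):
    m=cv2.minAreaRect((Q[:,:2]*1000).astype(np.float32));print(n,len(Q),m,np.round(cv2.boxPoints(m)).tolist(),'ztop',np.percentile(Q[:,2],[50,98]))
print('table',np.nanmedian(T[150:170,380:420,2]),np.nanmedian(P[300:310,330:370,2]))
for n,I,c in(('top',T,(140,280,180,290)),('side',P,(275,362,145,236))):
    Q=seg(I,*c,.012,.03);m=cv2.minAreaRect((Q[:,:2]*1000).astype(np.float32));print('tray',n,m,np.round(cv2.boxPoints(m)).tolist())
    Q=seg(I,*c,.078,.09);
    for s in(Q[Q[:,1]>Q[:,1].mean()],Q[Q[:,1]<Q[:,1].mean()]):print('lid',len(s),(s.min(0)+s.max(0))/2,np.ptp(s,0),s.mean(0))
for nm,c in(('turq',(375,425,238,288)),('purp',(438,492,250,294)),('timer',(312,350,160,200))):
    Q=seg(T,*c,.01);print(nm,Q.min(0).round(3),Q.max(0).round(3))
im=cv2.imread('pics/side0.png')[305:370,285:375];cv2.imwrite('pics/c1.png',cv2.resize(im,None,fx=7,fy=7,interpolation=2))
```

```text
side 1078 ((573.9578857421875, -207.46875), (89.38886260986328, 37.918846130371094), 15.776622772216797) [[526.0, -201.0], [536.0, -238.0], [622.0, -214.0], [612.0, -177.0]] ztop [0.03515065 0.04152881]
top 930 ((572.86474609375, -205.09622192382812), (90.17607116699219, 40.26947021484375), 15.447160720825195) [[524.0, -198.0], [535.0, -237.0], [622.0, -212.0], [611.0, -174.0]] ztop [0.03719704 0.04324472]
table 0.0008127637559544043 0.00011467161380002144
tray top ((531.5134887695312, 244.14170837402344), (177.17343139648438, 245.7271270751953), 1.9426618814468384) [[439.0, 364.0], [447.0, 118.0], [624.0, 124.0], [616.0, 370.0]]
lid 296 [0.56344026 0.31902873 0.08427748] [0.03960186 0.03883115 0.01138676] [0.56234497 0.31815094 0.08737491]
lid 282 [0.57094323 0.20137825 0.08438243] [0.03967302 0.0407362  0.0112014 ] [0.56976577 0.20010558 0.08748136]
tray side ((531.2456665039062, 244.83251953125), (175.63052368164062, 252.5347900390625), 2.1683361530303955) [[439.0, 368.0], [448.0, 115.0], [624.0, 122.0], [614.0, 374.0]]
lid 142 [0.56350209 0.31846569 0.0839698 ] [0.03832847 0.03995512 0.01190126] [0.56358315 0.31503721 0.08606137]
lid 171 [0.57060978 0.20138065 0.08392028] [0.03814035 0.03970124 0.01176737] [0.57106048 0.1968939  0.08622866]
turq [ 0.417 -0.171  0.011] [ 0.502 -0.088  0.045]
purp [ 0.402 -0.299  0.01 ] [ 0.474 -0.208  0.046]
timer [ 0.607 -0.031  0.01 ] [0.669 0.03  0.024]
```

View pics/c1.png

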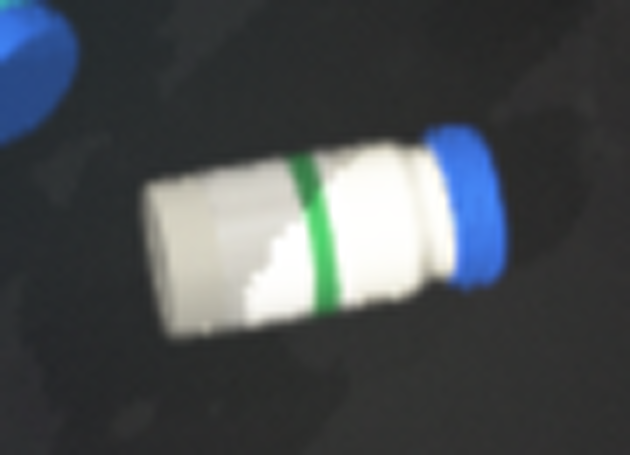

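The crop shows the lid proud, with neck visible at about (435,210). Both cameras agree within 2 mm: jar centre (0.5735, -0.206) and axis heading about 15.6°, lid toward +x. I'll grip the body 56 mm from the underside.

Emit:
{"op": "send_rows", "data": {
  "rows": [
    [8.5,[4.43,-1.95,0],0],
    [8.5,[4.43,-1.95,0],0],
    [8.5,[4.43,-1.95,0],0],
    [8.5,[4.43,-1.95,0],0],
    [8.5,[4.43,-1.95,0],0],
    [8.5,[4.43,-1.95,0],0],
    [8.5,[4.43,-1.95,0],0],
    [8.5,[4.43,-1.95,0],0],
    [8.5,[4.43,-1.95,0],0],
    [8.5,[4.43,-1.95,0],9.4]
  ],
  "newtons": 20
}}

```text
t: 1.35
tool_pos: [0.5837, -0.2013, 0.2307]
tool_rot: [-3.113, -0.419, 0.001]
contact_force: [0.1, 0.8, 0.4]
opening: 0.0849
grip_force: 0.0
```

Emit:
{"op": "send_rows", "data": {
  "rows": [
    [8.5,[0,0,4],0],
    [8.5,[0,0,4],0],
    [8.5,[0,0,4],0],
    [8.5,[0,0,4],0],
    [8.5,[0,0,0],0],
    [8.5,[0,0,0],0]
  ]
}}

```text
t: 2.1
tool_pos: [0.5838, -0.2031, 0.0726]
tool_rot: [3.112, 0.425, 0.002]
contact_force: [-0.5, 0.4, 0.6]
opening: 0.085
grip_force: 0.0
```

Emit:
{"op": "send_rows", "data": {
  "rows": [
    [8.5,[0,0,3],0],
    [8.5,[0,0,2],0],
    [8.5,[0,0,1.2],0],
    [8.5,[0,0,0.5],0],
    [3.5,[0,0,0],0],
    [3.5,[0,0,0],0],
    [3.5,[0,0,0],0],
    [3.5,[0,0,0],0],
    [3.5,[0,0,0],0],
    [3.5,[0,0,0],0]
  ]
}}

```text
t: 3.35
tool_pos: [0.5838, -0.2031, 0.0052]
tool_rot: [3.112, 0.425, 0.002]
contact_force: [-0.5, 0.5, 6.3]
opening: 0.0397
grip_force: 21.9
```

Emit:
{"op": "send_rows", "data": {
  "rows": [
    [3.5,[0,0,-0.5],0],
    [3.5,[0,0,-0.5],0],
    [3.5,[0,0,-0.5],0],
    [3.5,[0,0,-0.5],0],
    [3.5,[0,0,-0.5],0],
    [3.5,[0,0,-0.5],0],
    [3.5,[0,0,-0.5],0],
    [3.5,[0,0,-0.5],0]
  ]
}}

```text
t: 4.35
tool_pos: [0.5831, -0.2028, 0.0447]
tool_rot: [-3.113, -0.425, -0.0]
contact_force: [0.5, -0.0, -0.3]
opening: 0.0397
grip_force: 21.3
```

Run:
```python
from h import *
im,P=grab('side','s1.png');f=cv2.imread('pics/s1.png')[200:400,240:460];cv2.imwrite('pics/s1c.png',cv2.resize(f,None,fx=3,fy=3))
```

```text
(no output)
```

View pics/s1c.png

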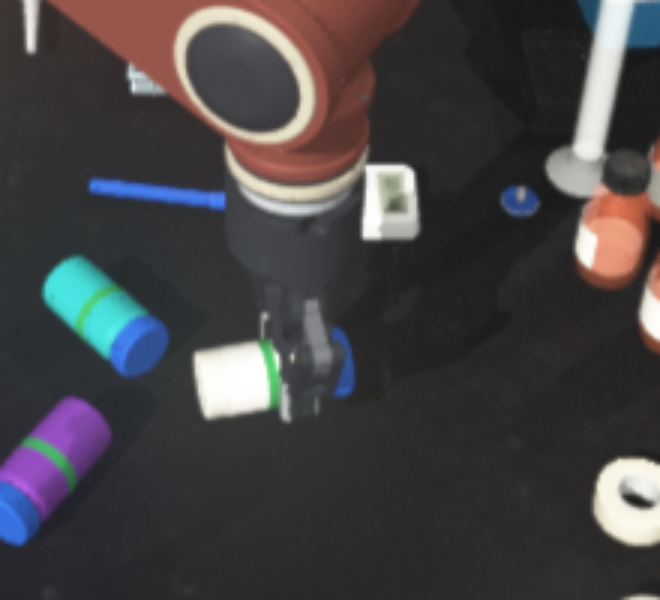

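The jar hangs level in the grip and hasn't swung down. I can only turn about the vertical, so I'll pivot it in the pads by pushing the lower edge of its underside against the tray's outer −y wall.

Run:
```python
from h import *
print(ctrl.get_obs()['q'].round(3))
T=np.load('top0.npy');Q=T[205:285,320:345].reshape(-1,3);Q=Q[Q[:,2]>.005];print('pen',Q.min(0),Q.max(0))
Q=T[180:290,140:285].reshape(-1,3)
for x in(.49,.51,.53,.55,.57):
    s=Q[(abs(Q[:,0]-x)<.008)&(Q[:,2]>.016)&(Q[:,2]<.03)&(Q[:,1]<.15)];print(x,np.percentile(s[:,1],[5,50,95]))
```

```text
[-0.455  0.215  1.763  0.     1.162  0.844]
pen [ 0.42370413 -0.02122012  0.00500196] [0.58383319 0.02577384 0.0191126 ]
0.49 [0.1206359  0.12267358 0.1267724 ]
0.51 [0.1206995  0.12416881 0.12670627]
0.53 [0.12205326 0.12430367 0.12658285]
0.55 [0.12215321 0.12568957 0.12841965]
0.57 [0.12362617 0.12579032 0.12814384]
```

Emit:
{"op": "send_rows", "data": {
  "rows": [
    [3.5,[0,0,-3],0],
    [3.5,[0,0,-3],10.1],
    [3.5,[0,0,-3],10.1],
    [3.5,[0,0,-1.5],10.1],
    [3.5,[0,0,0],10.1],
    [3.5,[0,0,0],10.1],
    [3.5,[0,0,0],10.1],
    [3.5,[0,0,0],10.1],
    [3.5,[0,0,0],10.1],
    [3.5,[0,0,0],10.1]
  ]
}}

```text
t: 5.65
tool_pos: [0.583, -0.2028, 0.1492]
tool_rot: [2.481, -1.927, -0.0]
contact_force: [0.1, 0.3, -0.8]
opening: 0.0401
grip_force: 21.3
```

Emit:
{"op": "send_rows", "data": {
  "rows": [
    [3.5,[0,0,0],10.1],
    [3.5,[-4,0.4,0],0],
    [3.5,[-4,0.4,0],0],
    [3.5,[-4,0.4,0],0],
    [3.5,[-4,0.4,0],0],
    [3.5,[-4,0.4,0],0],
    [3.5,[-4,0.4,0],0],
    [3.5,[-2.6,0,0],0],
    [3.5,[0,0,0],0],
    [3.5,[0,0,0],0]
  ]
}}

```text
t: 6.9
tool_pos: [0.5381, 0.06, 0.1493]
tool_rot: [2.308, -2.131, 0.001]
contact_force: [-0.7, 0.2, -0.5]
opening: 0.04
grip_force: 21.3
```

Emit:
{"op": "send_rows", "data": {
  "rows": [
    [3.5,[0,0,4],0],
    [3.5,[0,0,4],0],
    [3.5,[0,0,3],0],
    [3.5,[0,0,1.8],0],
    [3.5,[0,0,0],0],
    [3.5,[-0.3,0,0],0],
    [3.5,[-0.3,0,0],0],
    [3.5,[-0.2,0,0],0],
    [3.5,[0,0,0],0]
  ]
}}

```text
t: 8.02
tool_pos: [0.5387, 0.0676, 0.0228]
tool_rot: [-2.309, 2.13, -0.006]
contact_force: [1.4, -5.4, 1.9]
opening: 0.0399
grip_force: 21.5
```

```bash
cat >> h.py <<'E'
def jar(n='side'):
    """white/green/blue jar pixels near the tool -> principal axis"""
    im,P=grab(n);t=ctrl.get_obs()['tool_pos']
    c=im['cam_to_world'];p=np.linalg.inv(c)@np.r_[t[0],t[1],t[2]+.015,1]
    u,v=int(p[0]/p[2]*im['fx']+im['cx']),int(p[1]/p[2]*im['fy']+im['cy'])
    return im,P,(u,v)
E
python3 - <<'E'
from h import *
im,P,(u,v)=jar('side');print(u,v,ctrl.get_obs()['q'].round(2))
f=cv2.cvtColor(im['frame'],4)[v-60:v+60,u-80:u+80];cv2.imwrite('pics/s2c.png',cv2.resize(f,None,fx=4,fy=4))
E
```

```text
319 234 [-0.01  0.08  1.95 -0.    1.1   3.05]
```

View pics/s2c.png

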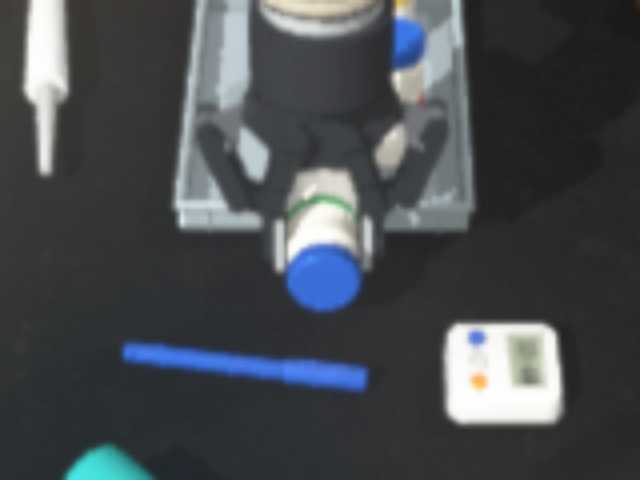

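Contact is established at about 5 N, and the lid (325,275 in the crop) is clear of the pen. Next I'll push and lift along the pivot arc.

Emit:
{"op": "send_rows", "data": {
  "rows": [
    [3.5,[-0.2,0,-0.1],0],
    [3.5,[-0.2,0,-0.3],0],
    [3.5,[-0.2,0,-0.3],0],
    [3.5,[-0.2,0,-0.3],0]
  ]
}}

```text
t: 8.57
tool_pos: [0.5378, 0.0746, 0.0324]
tool_rot: [2.308, -2.13, 0.007]
contact_force: [0.8, -7.3, -0.5]
opening: 0.0401
grip_force: 21.5
```

Emit:
{"op": "send_rows", "data": {
  "rows": [
    [3.5,[-0.3,0,-0.35],0],
    [3.5,[-0.3,0,-0.35],0],
    [3.5,[0,0,0],0]
  ]
}}

```text
t: 8.95
tool_pos: [0.5372, 0.0814, 0.0394]
tool_rot: [2.309, -2.13, 0.005]
contact_force: [1.0, -5.9, 2.0]
opening: 0.04
grip_force: 21.8
```

Run:
```python
from h import *
im,P,(u,v)=jar('side');print(u,v)
f=cv2.cvtColor(im['frame'],4)[v-60:v+60,u-80:u+80];cv2.imwrite('pics/s3c.png',cv2.resize(f,None,fx=4,fy=4))
h=cv2.cvtColor(im['frame'],cv2.COLOR_RGB2HSV);m=(h[...,0]>100)&(h[...,0]<125)&(h[...,1]>150);m[:v-30]=0;m[v+40:]=0;m[:,:u-25]=0;m[:,u+25:]=0
Q=P[m];Q=Q[Q[:,2]>.03];c=Q.mean(0);print(c,len(Q),np.linalg.svd(Q-c)[2][2],Q.min(0),Q.max(0))
```

```text
319 224
[0.53908952 0.04619157 0.06773873] 246 [-0.0630327   0.93318577 -0.35382369] [0.51879371 0.03716848 0.04840175] [0.55798868 0.05552506 0.08572743]
```

View pics/s3c.png

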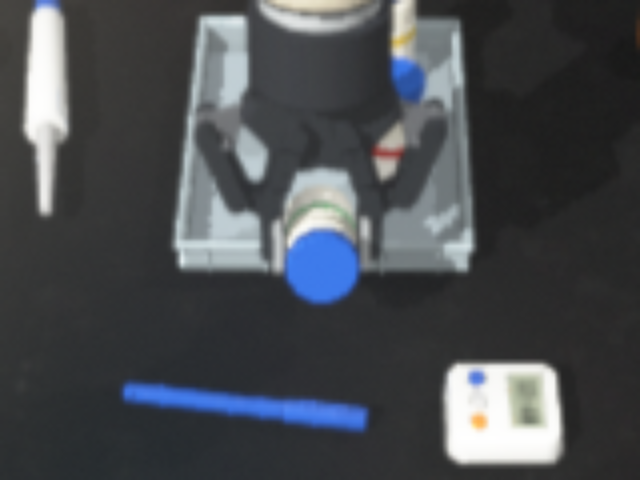

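The lid normal shows about 21° of tilt at only 6 N, so the pivot works. I'll continue the arc.

Emit:
{"op": "send_rows", "data": {
  "rows": [
    [3.5,[-0.3,0,-0.35],0],
    [3.5,[-0.31,0,-0.35],0],
    [3.5,[-0.36,0,-0.3],0],
    [3.5,[-0.36,0,-0.3],0],
    [3.5,[0,0,0],0]
  ]
}}

```text
t: 9.62
tool_pos: [0.5352, 0.0962, 0.0515]
tool_rot: [-2.309, 2.13, -0.0]
contact_force: [0.2, 0.3, -0.8]
opening: 0.0399
grip_force: 21.6
```

Emit:
{"op": "send_rows", "data": {
  "rows": [
    [3.5,[-0.41,0,-0.24],0],
    [3.5,[-0.41,0,-0.23],0],
    [3.5,[-0.44,0,-0.16],0],
    [3.5,[-0.44,0,-0.16],0],
    [3.5,[0,0,0],0]
  ]
}}

```text
t: 10.25
tool_pos: [0.5339, 0.1129, 0.0594]
tool_rot: [-2.309, 2.13, -0.0]
contact_force: [0.2, -0.5, -1.6]
opening: 0.0403
grip_force: 21.6
```

```bash
cat >> h.py <<'E'
def lid(half=26):
    im,P,(u,v)=jar('side')
    h=cv2.cvtColor(im['frame'],cv2.COLOR_RGB2HSV);m=(h[...,0]>100)&(h[...,0]<125)&(h[...,1]>150);m[:max(v-60,0)]=0;m[v+40:]=0;m[:,:u-half]=0;m[:,u+half:]=0
    Q=P[m];Q=Q[Q[:,2]>.03];c=Q.mean(0);print((u,v),c,len(Q),np.linalg.svd(Q-c)[2][2],Q.min(0),Q.max(0))
    return im,Q,(u,v)
E
python3 - <<'E'
from h import *
im,Q,(u,v)=lid()
f=cv2.cvtColor(im['frame'],4)[v-60:v+60,u-80:u+80];cv2.imwrite('pics/s4c.png',cv2.resize(f,None,fx=4,fy=4))
E
```

```text
(318, 209) [0.54826777 0.13833365 0.09002454] 364 [-0.96447159  0.17630459  0.19675171] [0.51717085 0.06867258 0.07212833] [0.58274864 0.34095346 0.22325705]
```

View pics/s4c.png

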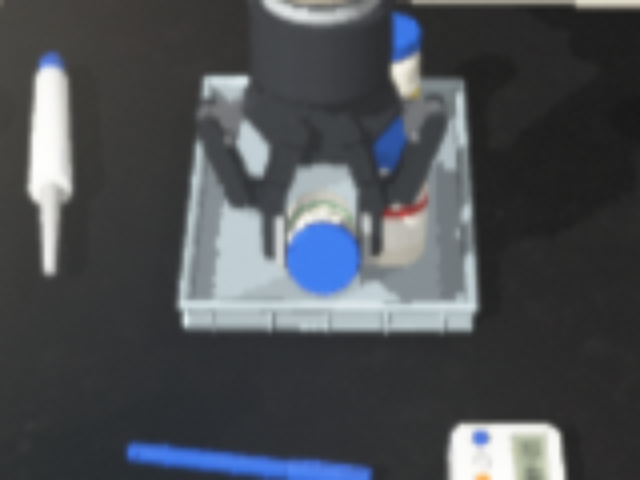

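Contact is gone: the force is zero, so the edge slipped over the rim. I'll measure the tilt, back off and re-engage lower.

```bash
cat >> h.py <<'E'
def tilt():
    im,Q,uv=lid();t=ctrl.get_obs()['tool_pos'];Q=Q[np.linalg.norm(Q-t-[0,0,.015],axis=1)<.065]
    for _ in range(3):
        c=np.median(Q,0);n=np.linalg.svd(Q-c,full_matrices=False)[2][2];n*=np.sign(n[2]);Q=Q[abs((Q-c)@n)<.003]
    print('top c',(Q.min(0)+Q.max(0))/2,'n',n,'elev',np.degrees(np.arcsin(n[2])),len(Q));return im,uv
E
python3 -c "
from h import *
tilt()"
```

```text
(318, 209) [0.54817157 0.13753505 0.09017393] 367 [-0.96619037  0.17569949  0.18869514] [0.51723473 0.067539   0.07217702] [0.58274385 0.34353056 0.22348807]
top c [0.53580268 0.07665226 0.08974245] n [ 0.07528128 -0.91284722  0.40130124] elev 23.659550310861047 207
```

Emit:
{"op": "send_rows", "data": {
  "rows": [
    [3.5,[2,0,0],0],
    [3.5,[2.1,0,0],0],
    [3.5,[0,0,1.3],0],
    [3.5,[0,0,1.2],0],
    [3.5,[-0.3,0,0],0],
    [3.5,[-0.3,0,0],0],
    [3.5,[-0.3,0,0],0],
    [3.5,[0,0,0],0]
  ]
}}

```text
t: 11.35
tool_pos: [0.5368, 0.0807, 0.0348]
tool_rot: [2.309, -2.13, 0.002]
contact_force: [-0.5, -2.6, -0.2]
opening: 0.0399
grip_force: 21.6
```

Emit:
{"op": "send_rows", "data": {
  "rows": [
    [3.5,[-0.3,0,-0.15],0],
    [3.5,[-0.3,0,-0.25],0],
    [3.5,[-0.3,0,-0.25],0],
    [3.5,[0,0,0],0]
  ]
}}

```text
t: 11.85
tool_pos: [0.5364, 0.0886, 0.0417]
tool_rot: [2.308, -2.13, 0.005]
contact_force: [-0.3, -6.5, 2.2]
opening: 0.0396
grip_force: 22.0
```

```bash
python3 -c "
from h import *
tilt()"
```

```text
(319, 221) [0.54520669 0.08237164 0.07889553] 301 [-0.2328622  -0.00309839  0.9725048 ] [0.51845878 0.04228842 0.05904324] [0.58953181 0.30769309 0.1578893 ]
top c [0.53714611 0.05476347 0.07636856] n [ 0.07192476 -0.84629185  0.52784178] elev 31.85974806885658 200
```

32° with contact holding. I'll continue with a slight bias toward pushing over lifting.

Emit:
{"op": "send_rows", "data": {
  "rows": [
    [3.5,[-0.24,0,-0.17],0],
    [3.5,[-0.24,0,-0.18],0],
    [3.5,[-0.24,0,-0.17],0],
    [3.5,[0,0,0],0]
  ]
}}

```text
t: 12.4
tool_pos: [0.5361, 0.0958, 0.047]
tool_rot: [2.308, -2.131, 0.005]
contact_force: [0.5, -6.0, 1.8]
opening: 0.0396
grip_force: 22.0
```

Emit:
{"op": "send_rows", "data": {
  "rows": [
    [3.5,[-0.25,0,-0.15],0],
    [3.5,[-0.25,0,-0.15],0],
    [3.5,[-0.25,0,-0.14],0],
    [3.5,[0,0,0],0]
  ]
}}

```text
t: 12.9
tool_pos: [0.5355, 0.1034, 0.0515]
tool_rot: [2.308, -2.131, 0.005]
contact_force: [-0.9, -5.4, 2.7]
opening: 0.0398
grip_force: 22.1
```

```bash
python3 -c "
from h import *
tilt()"
```

```text
(319, 214) [0.54579153 0.11790391 0.09163943] 317 [-0.27174621  0.01639815 -0.96222923] [0.5177674  0.05478255 0.07660607] [0.58274387 0.33122689 0.10709703]
top c [0.53623634 0.0707628  0.09373176] n [ 0.0561523  -0.69947757  0.71244512] elev 45.434206655556146 204
```

Emit:
{"op": "send_rows", "data": {
  "rows": [
    [3.5,[0.4,0,0.35],0],
    [3.5,[-0.28,0,-0.08],0],
    [3.5,[-0.28,0,-0.08],0],
    [3.5,[-0.28,0,-0.08],0],
    [3.5,[-0.25,0,-0.06],0],
    [3.5,[0,0,0],0]
  ]
}}

```text
t: 13.7
tool_pos: [0.5356, 0.1103, 0.0513]
tool_rot: [-2.308, 2.13, -0.007]
contact_force: [0.8, -5.2, 3.7]
opening: 0.04
grip_force: 22.3
```

```bash
python3 -c "
from h import *
tilt()"
```

```text
(319, 212) [0.54717144 0.13247213 0.09486875] 331 [-0.31065149  0.00122954 -0.95052309] [0.51731148 0.06638111 0.07622693] [0.58274647 0.33669232 0.11200251]
top c [0.53583565 0.08153762 0.09890874] n [ 0.04429152 -0.57711057  0.81546407] elev 54.63327415018772 190
```

Emit:
{"op": "send_rows", "data": {
  "rows": [
    [3.5,[-0.28,0,-0.03],0],
    [3.5,[-0.28,0,-0.03],0],
    [3.5,[-0.28,0,-0.03],0],
    [3.5,[0,0,0],0]
  ]
}}

```text
t: 14.25
tool_pos: [0.5351, 0.1163, 0.0523]
tool_rot: [-2.31, 2.124, -0.003]
contact_force: [1.0, -5.6, 4.2]
opening: 0.0398
grip_force: 22.5
```

```bash
python3 -c "
from h import *
tilt()"
```

```text
(319, 210) [0.5479897  0.14018204 0.09868998] 342 [ 0.96253607 -0.19686506 -0.18646305] [0.5167076  0.07322639 0.07575219] [0.58274783 0.3396655  0.21578783]
top c [0.53542469 0.08915931 0.1025957 ] n [ 0.04820649 -0.50847658  0.85972537] elev 59.285761045753254 190
```

Emit:
{"op": "send_rows", "data": {
  "rows": [
    [3.5,[0,0,0],-3],
    [3.5,[-0.25,0,-0.02],-1],
    [3.5,[-0.25,0,-0.02],-1],
    [3.5,[-0.25,0,0],-1],
    [3.5,[0,0,0],0]
  ]
}}

```text
t: 14.92
tool_pos: [0.5341, 0.1239, 0.053]
tool_rot: [-2.417, 2.0, -0.003]
contact_force: [1.9, -4.5, 4.8]
opening: 0.0396
grip_force: 23.3
```

```bash
python3 -c "
from h import *
tilt();print(ctrl.get_obs()['q'].round(2))"
```

```text
(318, 208) [0.54891987 0.15505939 0.09942954] 350 [ 0.52722061 -0.01371714  0.84961772] [0.51804673 0.0842706  0.07526144] [0.58274663 0.33752489 0.21322326]
top c [0.53676192 0.10041065 0.10670707] n [ 0.08249679 -0.40507966  0.91055189] elev 65.58173071743154 176
[0.09 0.05 1.93 0.   1.16 3.04]
```

Emit:
{"op": "send_rows", "data": {
  "rows": [
    [3.5,[-0.27,0,0],-1],
    [3.5,[-0.27,0,0],-1],
    [3.5,[-0.27,0,0.02],-1],
    [3.5,[-0.2,0,0.02],-1],
    [3.5,[0,0,0],0]
  ]
}}

```text
t: 15.6
tool_pos: [0.5318, 0.134, 0.0525]
tool_rot: [-2.486, 1.915, -0.002]
contact_force: [0.2, -4.3, 5.3]
opening: 0.04
grip_force: 23.7
```

```bash
python3 -c "
from h import *
tilt();print(ctrl.get_obs()['q'].round(2))"
```

```text
(318, 205) [0.54780162 0.17050591 0.10155315] 320 [-0.97771053  0.19188622  0.08521621] [0.51699041 0.09592555 0.07417648] [0.58274974 0.3390489  0.21008963]
top c [0.54083134 0.1236189  0.10947456] n [ 0.10564402 -0.12991006  0.9858817 ] elev 80.36079572285247 135
[0.11 0.05 1.93 0.   1.16 2.99]
```

It's near upright, roughly 75–80°. I'll lift it, swing the fingers parallel to y, move over the tray's empty near half, then square it by pressing the base onto the floor.

Emit:
{"op": "send_rows", "data": {
  "rows": [
    [3.5,[0,0,-2.5],0],
    [3.5,[0,0,-2.5],-9],
    [3.5,[0,0,0],-9.5],
    [3.5,[0,0,0],-9.5],
    [3.5,[0,0,0],-9.5],
    [3.5,[0,0,0],-9.5],
    [3.5,[0,0,0],-9.5],
    [3.5,[0,0,0],-9.5],
    [3.5,[0,0,0],-9.5],
    [3.5,[-4.5,0,0],0]
  ]
}}

```text
t: 16.9
tool_pos: [0.4861, 0.1346, 0.1008]
tool_rot: [-3.136, -0.008, 0.0]
contact_force: [-0.2, 0.7, -0.3]
opening: 0.0396
grip_force: 23.0
```

Emit:
{"op": "send_rows", "data": {
  "rows": [
    [3.5,[0,-4.2,0],0],
    [3.5,[0,-4.2,0],0],
    [3.5,[0,-4.2,0],0],
    [3.5,[0,0,0],0],
    [3.5,[0,0,0],0]
  ]
}}

```text
t: 17.52
tool_pos: [0.484, 0.26, 0.1007]
tool_rot: [-3.138, -0.008, 0.002]
contact_force: [-0.5, 0.1, -1.2]
opening: 0.04
grip_force: 23.0
```

Run:
```python
from h import *
im,(u,v)=tilt()
f=cv2.cvtColor(im['frame'],4)[v-60:v+60,u-80:u+80];cv2.imwrite('pics/s5c.png',cv2.resize(f,None,fx=4,fy=4))
```

```text
(301, 157) [0.50719149 0.25058599 0.15544835] 74 [ 0.30541126 -0.20431312  0.93004307] [0.49782607 0.23908659 0.14624838] [0.51819109 0.27172739 0.16048192]
top c [0.50800858 0.25484613 0.15626986] n [ 0.26755853 -0.07782912  0.96039318] elev 73.82044552010892 55
```

View pics/s5c.png

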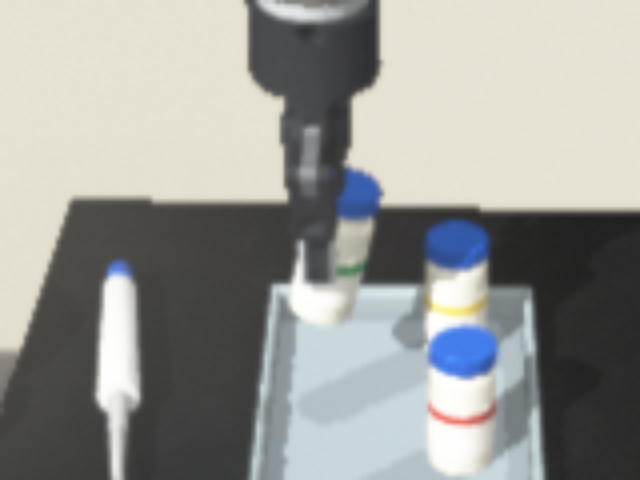

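It leans about 16° toward +x over the empty near half, and the other two jars are untouched. I'll lower it to contact, then press with a small drag toward −x to square it.

Emit:
{"op": "send_rows", "data": {
  "rows": [
    [3.5,[0.8,0,2],0],
    [3.5,[0,0,2],0],
    [3.5,[0,0,1.2],0],
    [3.5,[0,0,0.6],0],
    [3.5,[0,0,0.3],0],
    [3.5,[0,0,0.2],0],
    [3.5,[0,0,0.1],0],
    [3.5,[0,0,0],0]
  ]
}}

```text
t: 18.58
tool_pos: [0.4927, 0.2604, 0.0375]
tool_rot: [-3.138, -0.008, -0.0]
contact_force: [0.2, 0.0, -0.8]
opening: 0.0398
grip_force: 23.0
```

Emit:
{"op": "send_rows", "data": {
  "rows": [
    [3.5,[0,0,0.1],0],
    [3.5,[0,0,0.1],0],
    [3.5,[0,0,0.1],0],
    [3.5,[0,0,0],0]
  ]
}}

```text
t: 19.08
tool_pos: [0.4932, 0.2605, 0.0368]
tool_rot: [-3.138, -0.008, -0.0]
contact_force: [-6.1, -3.1, 13.3]
opening: 0.0393
grip_force: 24.4
```

Emit:
{"op": "send_rows", "data": {
  "rows": [
    [3.5,[-0.3,0,0],0],
    [3.5,[-0.3,0,0.05],0],
    [3.5,[-0.3,0,0.05],0],
    [3.5,[-0.3,0,0],0],
    [3.5,[0,0,0],0]
  ]
}}

```text
t: 19.7
tool_pos: [0.4844, 0.2613, 0.0367]
tool_rot: [-3.136, -0.008, -0.014]
contact_force: [1.8, -0.3, 6.4]
opening: 0.0397
grip_force: 23.8
```

```bash
python3 -c "
from h import *
tilt()"
```

```text
(302, 179) [0.50711397 0.2551712  0.09286346] 80 [ 0.15179829 -0.14331347  0.97796653] [0.49650204 0.23923898 0.08509215] [0.51767189 0.27594845 0.09761016]
top c [0.50816586 0.25759371 0.09329038] n [ 0.17193203 -0.08435619  0.9814904 ] elev 78.95900309551222 63
```

Emit:
{"op": "send_rows", "data": {
  "rows": [
    [3.5,[0,0,0.1],0],
    [3.5,[-0.2,0,0.1],0],
    [3.5,[-0.2,0,0.1],0],
    [3.5,[-0.2,0,0.1],0],
    [3.5,[-0.2,0,0],0],
    [3.5,[0,0,0],0]
  ]
}}

```text
t: 20.5
tool_pos: [0.4795, 0.2617, 0.0351]
tool_rot: [-3.135, -0.008, -0.025]
contact_force: [4.8, -2.1, 12.1]
opening: 0.0397
grip_force: 22.6
```

```bash
python3 -c "
from h import *
tilt()"
```

```text
(300, 180) [0.5016476  0.25571169 0.09220045] 74 [-0.1092689   0.10628045 -0.98831411] [0.49138244 0.24100108 0.0847237 ] [0.51247538 0.27904764 0.09686478]
top c [0.50314642 0.26014815 0.09259721] n [ 0.09956104 -0.048202    0.99386325] elev 83.64919036992418 53
```

Emit:
{"op": "send_rows", "data": {
  "rows": [
    [3.5,[-0.2,0,0.1],0],
    [3.5,[-0.2,0,0.1],0],
    [3.5,[-0.2,0,0.1],0],
    [3.5,[-0.2,0,0],0],
    [3.5,[0,0,0],0]
  ]
}}

```text
t: 21.18
tool_pos: [0.4705, 0.2618, 0.0314]
tool_rot: [-3.135, -0.008, -0.021]
contact_force: [4.8, -1.0, 11.0]
opening: 0.0402
grip_force: 19.3
```

```bash
python3 -c "
from h import *
im,(u,v)=tilt()
f=cv2.cvtColor(im['frame'],4)[v-60:v+60,u-80:u+80];cv2.imwrite('pics/s6c.png',cv2.resize(f,None,fx=4,fy=4))"
```

```text
(296, 181) [0.4908395  0.25446529 0.08777748] 63 [-0.02628683 -0.20599313  0.9782003 ] [0.48160267 0.24183643 0.07688754] [0.50048697 0.27452395 0.09257815]
top c [0.49104482 0.25818019 0.08804525] n [-0.09904947 -0.1354554   0.98581998] elev 80.33970147043063 48
```

View pics/s6c.png

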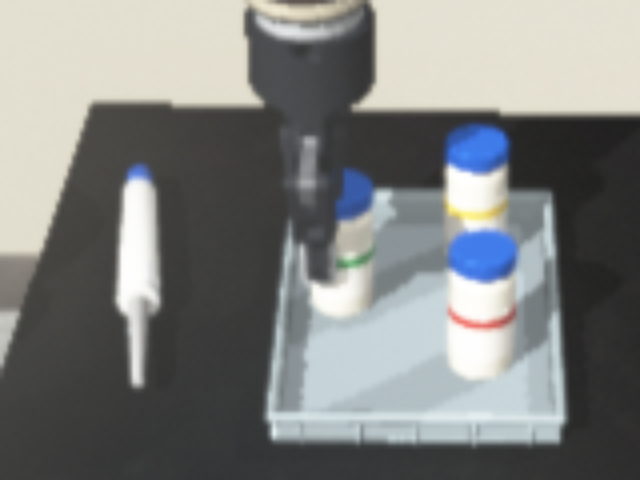

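The jar stands near the tray's near wall and looks close to upright, but the fingers partly hide it. I'll check its lean from the silhouette edge in depth.

```bash
cat >> h.py <<'E'
def edges(x0=.44,x1=.535,y0=.225,y1=.30):
    im,P=grab('side');h=cv2.cvtColor(im['frame'],cv2.COLOR_RGB2HSV)
    m=(P[...,0]>x0)&(P[...,0]<x1)&(P[...,1]>y0)&(P[...,1]<y1)&(P[...,2]>.008)&(P[...,2]<.12)&(h[...,2]>90)
    Q=P[m];C=h[m]
    for z in np.arange(.01,.1,.008):
        k=abs(Q[:,2]-z)<.005;s=Q[k]
        if len(s)>3: print(round(z,3),len(s),'xmin/max',np.percentile(s[:,0],[3,97]).round(4),'ymin',np.percentile(s[:,1],3).round(4),'hsv',np.median(C[k],0))
    return im
E
python3 -c "
from h import *
edges()"
```

```text
0.01 49 xmin/max [0.4489 0.5125] ymin 0.228 hsv [ 30.  14. 219.]
0.018 100 xmin/max [0.4428 0.5012] ymin 0.2313 hsv [ 56.5  17.  191.5]
0.026 59 xmin/max [0.4443 0.5015] ymin 0.238 hsv [ 25.   9. 215.]
0.034 46 xmin/max [0.4618 0.5016] ymin 0.2357 hsv [ 27.    9.  191.5]
0.042 47 xmin/max [0.4596 0.5019] ymin 0.2311 hsv [ 64.  21. 149.]
0.05 43 xmin/max [0.4592 0.5018] ymin 0.2348 hsv [ 56.  18. 177.]
0.058 43 xmin/max [0.4596 0.4999] ymin 0.2304 hsv [ 24.  21. 179.]
0.066 36 xmin/max [0.4636 0.5002] ymin 0.2331 hsv [ 24.5  22.  187.5]
0.074 28 xmin/max [0.4815 0.5002] ymin 0.2392 hsv [ 35.   19.5 176. ]
0.082 33 xmin/max [0.4814 0.5005] ymin 0.2347 hsv [111. 152. 145.]
0.09 62 xmin/max [0.4837 0.5001] ymin 0.2426 hsv [111.  164.  162.5]
```

The right edge stays at x ≈ 0.500–0.502 from z = 0.02 to 0.09, so the jar is upright on the floor, centred near (0.481, 0.26). I'll relieve the press and open gently.

Emit:
{"op": "send_rows", "data": {
  "rows": [
    [3.5,[0.2,0,-0.1],0],
    [3.5,[0.1,0,-0.1],0],
    [3.5,[0,0,0],0]
  ]
}}

```text
t: 21.65
tool_pos: [0.4709, 0.2617, 0.0317]
tool_rot: [-3.135, -0.008, -0.011]
contact_force: [0.5, 2.1, 8.8]
opening: 0.0404
grip_force: 19.3
```

Emit:
{"op": "send_rows", "data": {
  "rows": [
    [4.5,[0,0,0],0],
    [5.0,[0,0,0],0],
    [6.0,[0,0,0],0],
    [6.5,[0,0,0],0],
    [6.5,[0,0,0],0]
  ]
}}

```text
t: 22.28
tool_pos: [0.4674, 0.2601, 0.028]
tool_rot: [-3.138, -0.008, 0.001]
contact_force: [0.1, 0.0, -0.3]
opening: 0.0646
grip_force: 0.0
```

```bash
python3 -c "
from h import *
edges()"
```

```text
0.01 49 xmin/max [0.4489 0.516 ] ymin 0.231 hsv [ 27.  11. 210.]
0.018 78 xmin/max [0.4429 0.4993] ymin 0.2286 hsv [ 76.5  18.  182. ]
0.026 51 xmin/max [0.4451 0.5015] ymin 0.2277 hsv [ 24.  14. 189.]
0.034 31 xmin/max [0.4778 0.4998] ymin 0.2415 hsv [ 25.  14. 189.]
0.042 36 xmin/max [0.478  0.4999] ymin 0.2411 hsv [ 63.   54.5 142.5]
0.05 38 xmin/max [0.4775 0.4999] ymin 0.2281 hsv [ 40.5  23.  175. ]
0.058 37 xmin/max [0.4776 0.5   ] ymin 0.2277 hsv [ 24.  23. 182.]
0.066 40 xmin/max [0.4779 0.5   ] ymin 0.2293 hsv [ 24.   22.  187.5]
0.074 33 xmin/max [0.4789 0.5003] ymin 0.242 hsv [ 30.  20. 194.]
0.082 37 xmin/max [0.4793 0.5004] ymin 0.2408 hsv [111. 154. 145.]
0.09 67 xmin/max [0.4817 0.4998] ymin 0.2426 hsv [111. 167. 165.]
```

Still standing. I'll open fully, retreat straight up to about z = 0.19, back off, then measure the lid.

Emit:
{"op": "send_rows", "data": {
  "rows": [
    [8.0,[0,0,0],0],
    [8.0,[0,0,-0.5],0],
    [8.0,[0,0,-1.5],0],
    [8.0,[0,0,-3],0],
    [8.0,[0,0,-4],0],
    [8.0,[0,0,-4],0],
    [8.0,[0,0,-3],0],
    [0,[-5,0,0],0],
    [0,[-5,0,0],0]
  ]
}}

```text
t: 23.45
tool_pos: [0.3671, 0.2593, 0.1902]
tool_rot: [-3.137, -0.006, -0.003]
contact_force: [-0.0, 0.2, -0.0]
opening: 0.0449
grip_force: 0.0
```

```bash
cat >> h.py <<'E'
def lids():
    for n in('side','top'):
        im,P=grab(n);h=cv2.cvtColor(im['frame'],cv2.COLOR_RGB2HSV)
        b=(h[...,0]>100)&(h[...,0]<125)&(h[...,1]>120)
        for nm,x,y in(('jar',.48,.26),('red',.571,.201),('yel',.563,.319)):
            m=b&(np.hypot(P[...,0]-x,P[...,1]-y)<.035)&(P[...,2]>.06)&(P[...,2]<.11)
            Q=P[m]
            if len(Q)<10: print(n,nm,'none');continue
            t=Q[Q[:,2]>np.percentile(Q[:,2],90)-.004];c=np.median(t,0);print(n,nm,len(Q),'top',c.round(4),'mid',((Q.min(0)+Q.max(0))/2)[:2].round(4),'zmin',Q[:,2].min().round(4),'n',np.linalg.svd(t-c)[2][2].round(2))
    return im
E
python3 - <<'E'
from h import *
lids()
im=ctrl.get_image('side');f=cv2.cvtColor(im['frame'],4)[140:250,250:390];cv2.imwrite('pics/s7c.png',cv2.resize(f,None,fx=5,fy=5,interpolation=2))
E
```

```text
side jar 163 top [0.4809 0.2602 0.0894] mid [0.4816 0.2613] zmin 0.0778 n [ 0.02  0.01 -1.  ]
side red 168 top [0.5725 0.1981 0.088 ] mid [0.5707 0.199 ] zmin 0.0767 n [ 0.03  0.01 -1.  ]
side yel 158 top [0.5646 0.319  0.088 ] mid [0.5636 0.3187] zmin 0.0749 n [ 0.01 -0.01  1.  ]
top jar 353 top [0.4808 0.2618 0.0902] mid [0.481  0.2608] zmin 0.0843 n [0.01 0.   1.  ]
top red 338 top [0.5702 0.2008 0.0889] mid [0.5701 0.2007] zmin 0.0801 n [ 0.02  0.01 -1.  ]
top yel 349 top [0.5631 0.3188 0.089 ] mid [0.5632 0.3196] zmin 0.0835 n [-0.01  0.01 -1.  ]
```

View pics/s7c.png

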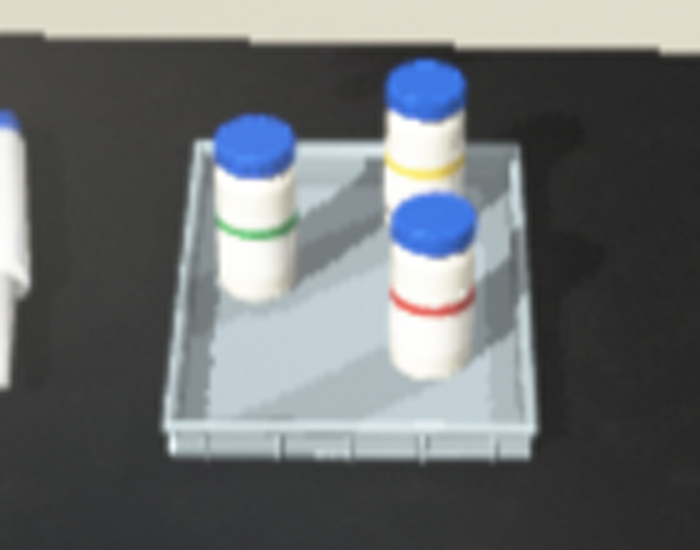

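The jar stands upright at (0.481, 0.261), and the other two jars are unmoved. Its lid is about 1.3 mm higher than theirs, so I'll press it with closed fingers on the centre.

Emit:
{"op": "send_rows", "data": {
  "rows": [
    [0,[3.8,-0.05,0],0],
    [0,[3.8,-0.05,0],0],
    [0,[3.8,-0.1,0],0],
    [0,[0,0,4],0],
    [0,[0,0,3],0],
    [0,[0,0,1.5],0],
    [0,[0,0,0.8],0],
    [0,[0,0,0],0],
    [0,[0,0,0],0]
  ]
}}

```text
t: 24.72
tool_pos: [0.4825, 0.2624, 0.0967]
tool_rot: [-3.137, -0.008, -0.003]
contact_force: [0.5, 0.4, 0.4]
opening: -0.0002
grip_force: 0.0
```

Emit:
{"op": "send_rows", "data": {
  "rows": [
    [0,[0,0,0.2],0],
    [0,[0,0,0.2],0],
    [0,[0,0,0.1],0],
    [0,[0,0,0],0]
  ]
}}

```text
t: 25.22
tool_pos: [0.4814, 0.262, 0.0901]
tool_rot: [-3.138, -0.008, 0.001]
contact_force: [-0.4, -0.5, -2.0]
opening: 0.0003
grip_force: 0.0
```

Emit:
{"op": "send_rows", "data": {
  "rows": [
    [0,[0,0,0.1],0],
    [0,[0,0,0.1],0],
    [0,[0,0,0.1],0],
    [0,[0,0,0],0]
  ]
}}

```text
t: 25.72
tool_pos: [0.4821, 0.2623, 0.0883]
tool_rot: [-3.138, -0.008, -0.001]
contact_force: [-0.6, -0.6, 5.7]
opening: 0.0003
grip_force: 2.6
```

Emit:
{"op": "send_rows", "data": {
  "rows": [
    [0,[0,0,0.1],0],
    [0,[0,0,0.1],0],
    [0,[0,0,0],0]
  ]
}}

```text
t: 26.1
tool_pos: [0.4831, 0.2627, 0.0882]
tool_rot: [-3.137, -0.008, -0.004]
contact_force: [-3.1, -1.0, 11.1]
opening: -0.0004
grip_force: 6.2
```

Emit:
{"op": "send_rows", "data": {
  "rows": [
    [0,[-0.1,0,0.1],0],
    [0,[0,0,0.1],0],
    [0,[0,0,0.1],0],
    [0,[0,0,0],0]
  ]
}}

```text
t: 26.6
tool_pos: [0.4839, 0.2633, 0.0882]
tool_rot: [-3.136, -0.008, -0.01]
contact_force: [-6.0, -1.9, 23.3]
opening: 0.0002
grip_force: 11.2
```

Emit:
{"op": "send_rows", "data": {
  "rows": [
    [0,[0,0,-0.3],0],
    [0,[0,0,-0.6],0],
    [0,[0,0,-3],0],
    [0,[0,0,-4],0],
    [0,[0,0,-3],0],
    [0,[-5,0,0],0],
    [0,[-5,0,0],0],
    [0,[0,0,0],0],
    [0,[0,0,0],0]
  ]
}}

```text
t: 27.72
tool_pos: [0.3808, 0.2613, 0.1912]
tool_rot: [-3.138, -0.008, -0.0]
contact_force: [0.1, -1.0, 0.4]
opening: -0.0001
grip_force: 0.0
```

```bash
python3 -c "
from h import *
lids();lids()"
```

```text
side jar 166 top [0.4815 0.2594 0.0879] mid [0.4818 0.2616] zmin 0.0764 n [-0.03 -0.01 -1.  ]
side red 167 top [0.5728 0.1985 0.0882] mid [0.5707 0.198 ] zmin 0.0757 n [ 0.   -0.01 -1.  ]
side yel 159 top [0.5649 0.3177 0.0882] mid [0.5635 0.3217] zmin 0.0768 n [ 0. -0. -1.]
top jar 351 top [0.4809 0.2608 0.089 ] mid [0.4804 0.2613] zmin 0.0805 n [-0.01  0.02 -1.  ]
top red 333 top [0.5707 0.2018 0.0891] mid [0.5701 0.2008] zmin 0.0814 n [ 0.01 -0.   -1.  ]
top yel 348 top [0.5631 0.3194 0.0892] mid [0.563  0.3192] zmin 0.0818 n [-0.    0.01  1.  ]
side jar 166 top [0.4811 0.2592 0.0879] mid [0.4815 0.2602] zmin 0.0772 n [ 0.01  0.01 -1.  ]
side red 167 top [0.5725 0.1981 0.0881] mid [0.5707 0.1991] zmin 0.0759 n [-0.02 -0.02 -1.  ]
side yel 159 top [0.5647 0.3177 0.0884] mid [0.5635 0.3193] zmin 0.0751 n [ 0.01 -0.01  1.  ]
top jar 350 top [0.4804 0.2608 0.0892] mid [0.4802 0.261 ] zmin 0.0819 n [ 0.02  0.   -1.  ]
top red 337 top [0.5703 0.2005 0.0891] mid [0.5703 0.201 ] zmin 0.0811 n [-0.02  0.01 -1.  ]
top yel 347 top [0.5632 0.3194 0.089 ] mid [0.5637 0.3193] zmin 0.0811 n [ 0.01  0.02 -1.  ]
```

All three lid tops are now level, the jar is upright, the other two haven't moved, and the arm is clear.

```bash
python3 -c "
from station import ctrl
print(ctrl.finish_job())"
```

```text
the job is handed in; nothing more can be done
None
```

The job is handed in: the fallen jar stands upright in the near half of the tray with its lid pressed level with the other two, which haven't moved; most of the lid's travel (all but about 1.3 mm) had already closed while I was setting the jar down, before the final 23 N press.

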